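# Clamp an evidence tile for the camera

### The arm

A 7-joint arm with a two-finger parallel gripper is mounted at the origin on the work surface. World frame = base frame: x ahead of the robot, y to its left, z up, the work surface at z = 0. Lengths are in m, angles in rad, forces in N, time in s.
With the tool pointing down it reaches from about 0.4 to 0.875 m from the base axis. Payload 6.5 kg.
Tool frame: the origin (TCP) lies midway between the tips of the shut fingers; the grasp point (between the pads) lies 19 mm behind it; z points along the fingers, x is the direction in which the jaws open and shut, and the axes are right-handed (so a half turn about z gives the same grasp; the last joint's range is limited). The gripper opens to 85 mm and grips with 20 to 120 N. Pads are 22 mm wide; open, the fingers measure 114 mm over their backs; the gripper's body (76 mm by 85 mm) begins 54 mm behind the grasp point. The pads swing forward as they close: fully open they stand 13 mm farther back than shut.
Start: joints at [1.12, 0.536, -0.004, 1.538, 0.003, 1.067, -0.071], TCP at [0.244, -0.602, 0.231] pointing down, gripper open.
Joint ranges: [-2.7, 2.7], [-0.37, 2.16], [-1.27, 1.26], [0.24, 2.4], [-1.31, 4.45], [0.19, 1.91], [-2.76, 2.76]. Speed limits (rad/s): [2.39, 2.39, 3.14, 3.14, 3.14, 3.14, 3.14].

### API

Orientations are given as a unit quaternion [x, y, z, w].
In Python, from plant import * gives the robot as it stands.
- The arm moves only by the tool carry_out, never from a script. Its argument "steps" is a list that holds one entry, the list of rows, each a list of 7 numbers: the shift along the tool's x, y, z in mm, then the turn, a rotation vector about the tool's x, y, z in degrees, then the closure, from -1 (fully open) to 1 (shut). In form: [[[dx, dy, dz, ax, ay, az, fingers], ...]]. A call has 1 to 10 rows; each row is the pose to reach, as a shift and turn from the pose commanded when the call began, along the tool's axes at that moment; what a row does not reach only later rows make up. A row lasts 1/8 s, in which the tool goes at most 62.5 mm and 10.7 degrees, less where a joint would pass 70% of its speed; a pose out of reach is approached as far as the arm can. A call with a gripper value outside its range is refused whole. The fingers move at their own pace and stop on an object; "grip_force" is the grip in N (left out, the last holds). Time passes only in rows, so rows that repeat a pose let the fingers close. It gives the time, the measured TCP pose, the force and the opening at its end, in the units of the state.
- get_obs(): the state, without advancing time (a new reading comes with each control period).
- read_camera(name): name is "side" or "top"; returns a dict with "pixels" (420x560x3 uint8, red, green, blue), "camera_matrix" (3x3 intrinsics, pixels), "rvec" (rotation vector, rad) and "tvec" (3), from world to camera coordinates, as OpenCV has them. Camera axes: x right, y down, z forward; pixel columns grow to the right and rows downward; lengths in m; the calibration is good to about 2 mm. A picture is of the moment at which its call begins. There is no depth.
- hand_in(): hands the job in, once; it reports no verdict.
Trained networks look in a picture, given as the dict that the camera call returned (one of the last four; its "shot" number tells which), for a name from the list of things; names that differ only in an ending like _2 or _b are one class to them, and where a whole thing is asked for, a point or a joint stands for the part that bears it (a point fixed in the world has none). Each returns a list of dicts, best first, with "confidence" (0 to 1); they miss things now and then, are a little off and sometimes report something else, mostly with a low value. They report only what shows in the picture. A call takes as long as a camera call. They do not tell look-alikes from the thing itself.
- recognise(picture, label): "box" ([left, top, right, bottom] in pixels, round what is visible of it).
The state is a dict: "t": time; "joints": joint angles; "joint_vel": joint speeds; "joint_efforts": joint torques, N m; "tcp_pos": TCP position; "orientation": TCP orientation; "force": force on the tool from outside, world axes, zero at the start; "moment": the same for the moment, N m; "width": finger opening in m.
Only numpy, scipy, OpenCV 4.12 (cv2) and the standard library are available. Lean on these libraries where they do the work, as an engineer would, in place of code of your own. Each camera call takes 0.05 s, during which the arm holds its last target. There are 200 camera calls.

### The job

Get the white tile ready to be photographed: with the fingertips, push it across the grey board until it sits home in the corner of the L-shaped fence, square and against both strips, then push the upright clamp handle over and down until it snaps past centre and locks the rubber pad on the tile. Slide the tile, do not lift it, and do not touch the dark gel lift on its face. Leave the other things on the board and the table where they are.

Things in the scene. Friction and masses are not known exactly. Their poses are not given: they have to be found in the camera images.
- stage: Grey carrier board, fixed, 220 mm (its x) by 280 mm (its y) by 12 mm thick. Origin on the table under the board, 10 mm to +y of its middle; z up, its top at z = 12 mm. It carries an L-shaped fence, the loose tile on the fence's -x, -y side, and behind the fence (+y) a hold-down toggle clamp whose middle plane is x = +20 mm.
- fence_corner (a point): Inner corner of the L fence on the board's top: board x = +70, y = +15, z = 12 mm; axes as the board's. Two aluminium scale strips, 15 mm wide, 8 mm high: one along the board's x, inner face at y = +15 mm, from x = -70 to +85 mm; one along the board's y, inner face at x = +70 mm, from y = -95 to +15 mm.
- tile: White ceramic tile, loose, 100 x 100 x 10 mm, about 0.23 kg. Origin: centre of its underside; x, y along its edges, z up. Home, its centre is at board x = +20, y = -35 mm, axes parallel to the board's. At the start it lies on the board 14 to 40 mm short of that in both directions, turned up to 0.25 rad.
- gel_lift: Dark gel lift with a print, stuck on the tile's face, 50 (x) x 36 (y) x 2 mm, axes as the tile's; origin at the centre of its underside, 6 mm to -y of the tile's centre. Not to be touched.
- clamp_handle (a joint): Handle's turn about its pivot, rad. 0: open, upright (leaning 4 degrees to the tile); grows as it is pushed over to the board's +y, away from the tile, and down. Free to about 1.1 (past 0.4 it may fall that far by itself), where the pad meets the tile; then up to 0.3 N m (3 N at handle_push). Past dead centre, 1.30, it snaps by itself to the stop at 1.45 (tip 11 degrees above level) and stays.
- handle_pivot (a point): Pivot of the clamp handle, on the board: x = +20, y = +85, z = 38 mm in the board's frame. The handle turns about the board's x axis.
- handle_push (a point): Point on the middle line of the handle's rubber grip, 100 mm from the pivot and 20 mm from its end. The grip is 20 mm wide (board's x) and 12 mm thick, and runs from 44 to 120 mm from the pivot. Upright, this point is 138 mm above the table and the handle's end 158 mm; locked, it is 57 mm above the table and 98 mm to +y of the pivot.
- clamp_arm: Steel clamp arm, 12 mm wide, moved by the handle; origin at its pivot, board x = +20, y = +47, z = 42 mm. Open, it stands upright between tile and handle, up to 105 mm above the table, the pad pointing over the tile; locked, it is level and reaches 61 mm from the pivot to the board's -y over the tile.
- clamp_pad: Sprung rubber pad of the clamp, 17 mm diameter; origin at the centre of its face, 50 mm along the arm. Locked, it presses on the tile's edge zone with about 7 N, 18 mm from the tile's +y edge.
- powder_jar: Powder jar with a black lid, 44 mm diameter, 46 mm high, standing on the board. Leave alone.
- forceps: Steel forceps, 110 x 20 x 8 mm, lying on the board. Leave alone.
- scissors: Steel scissors, 145 mm long, lying on the table. Leave alone.
- torch: Black hand torch, 130 mm long, 37 mm head, lying on the table. Leave alone.
- tape_roll: White roll of tape, 90 mm diameter, 24 mm high. Leave alone.
- jar_lid: Black jar lid, 52 mm diameter, 12 mm high. Leave alone.
- sample_cup: Clear sample cup, 44 mm diameter, 50 mm high. Leave alone.
- camera: Black camera, 125 mm wide, 98 mm high, standing on the table. Leave alone.
- clamp_base (a point): Foot of the clamp on the board: board x = +20, y = +66, z = 12 mm. Steel base 46 mm wide (x), 66 mm long (y), 40 mm high over the board. A small jar stands on the board some 90 mm to its -x side, forceps lie some 65 mm to its +x side.
There are look-alikes about, which are no part of the job. There is more than one size of the tile; the job needs the largest.

How it is judged:
By the outcome, as a careful person would: the job done as asked, in the order asked, and still so for the second after the job is handed in, with the robot touching nothing.
It also fails if it takes over 70 s, if anything falls off the work surface, if the arm or the gripper's body presses on something with over 40 N, if the wrist force passes 120 N, or if a joint passes its speed limit or range.

## Working session

There is one attempt and no reset: what is moved stays moved. The work goes in short steps, Python scripts to look and compute and a tool call to move; the robot and the scene stay as the last step left them, time stands still between calls to the robot, and variables do not carry over. Pictures are saved under pics/ and viewed, about 8 in all and at most 12, crops included, and the job is handed in when it is done.

Besides the shell and the picture viewer there is one more tool, called as name(argument=value, ...), one argument or row to a line, values as JSON. carry_out: Moves the arm, as the interface text tells. Its arguments: {"type":"object","properties":{"steps":{"type":"array"},"grip_force":{"type":"number"}},"required":["steps"]}

```bash
mkdir -p pics; ls; cat > h.py <<'E'
from plant import *
import numpy as np, cv2
from scipy.spatial.transform import Rotation as R
def cam(n,save=None):
    p=read_camera(n)
    if save: cv2.imwrite('pics/'+save,p['pixels'][:,:,::-1])
    return p
def proj(p,X):
    return cv2.projectPoints(np.atleast_2d(X).astype(float),np.array(p['rvec']),np.array(p['tvec']),np.array(p['camera_matrix']),None)[0][:,0]
def plane(p,uv,z):
    uv=np.atleast_2d(uv).astype(float);K=np.array(p['camera_matrix']);Rm=cv2.Rodrigues(np.array(p['rvec'],float))[0];t=np.array(p['tvec'],float).ravel()
    c=-Rm.T@t; d=(Rm.T@np.linalg.inv(K)@np.c_[uv,np.ones(len(uv))].T).T
    return c+d*((np.broadcast_to(z,len(uv))-c[2])/d[:,2])[:,None]
E
python3 - <<'E'
from h import *
o=get_obs();print({k:np.round(v,3).tolist() for k,v in o.items()})
for n in('top','side'):
    p=cam(n,n+'0.png')
    print(n,np.round(p['camera_matrix'],1).tolist(),np.round(p['rvec'],3).tolist(),np.round(p['tvec'],3).tolist())
    for l in['stage','tile','gel_lift','clamp_handle','clamp_arm','clamp_base','powder_jar','forceps','fence_corner']:
        print(l,[(np.round(d['box']).astype(int).tolist(),round(d['confidence'],2)) for d in recognise(p,l)])
a=cv2.imread('pics/top0.png');b=cv2.imread('pics/side0.png')
cv2.imwrite('pics/both.png',cv2.resize(np.vstack([a,b]),(800,1200)))
E
```

```text
pics
{'t': 0.0, 'joints': [1.12, 0.537, -0.004, 1.539, 0.003, 1.067, -0.071], 'joint_vel': [-0.001, 0.001, -0.001, 0.001, 0.002, 0.001, 0.001], 'joint_efforts': [0.0, -58.34, 1.049, -25.911, 0.012, 0.01, 0.0], 'tcp_pos': [0.244, -0.602, 0.23], 'orientation': [0.829, -0.559, -0.001, -0.0], 'force': [-0.093, 0.1, 0.029], 'moment': [-0.028, -0.021, 0.045], 'width': 0.085}
top [[523.6, 0.0, 274.9], [0.0, 523.6, 208.4], [0.0, 0.0, 1.0]] [2.18, -2.157, 0.116] [0.014, 0.483, 1.442]
stage [([224, 140, 336, 233], 0.57)]
tile [([307, 251, 334, 279], 0.86), ([283, 160, 324, 205], 0.81), ([355, 224, 382, 251], 0.64)]
gel_lift [([312, 258, 325, 273], 0.68), ([364, 228, 374, 244], 0.58), ([296, 175, 312, 191], 0.55)]
clamp_handle []
clamp_arm []
clamp_base [([228, 136, 337, 232], 0.95)]
powder_jar [([243, 209, 259, 221], 0.46)]
forceps [([222, 163, 255, 172], 0.73)]
fence_corner [([226, 141, 338, 234], 0.92)]
side [[408.1, 0.0, 286.9], [0.0, 408.1, 207.9], [0.0, 0.0, 1.0]] [0.169, -2.801, 1.266] [0.47, 0.109, 1.094]
stage [([217, 194, 306, 274], 0.85)]
tile [([327, 200, 353, 221], 0.91), ([243, 202, 280, 228], 0.79), ([303, 173, 330, 194], 0.71)]
gel_lift [([335, 208, 347, 215], 0.63), ([253, 203, 269, 215], 0.57), ([313, 178, 324, 182], 0.46)]
clamp_handle [([245, 209, 254, 254], 0.83)]
clamp_arm []
clamp_base [([219, 194, 307, 271], 0.9)]
powder_jar [([277, 237, 295, 260], 0.56), ([241, 201, 279, 228], 0.36)]
forceps [([223, 246, 230, 276], 0.73)]
fence_corner [([219, 196, 303, 273], 0.56)]
```

View pics/top0.png

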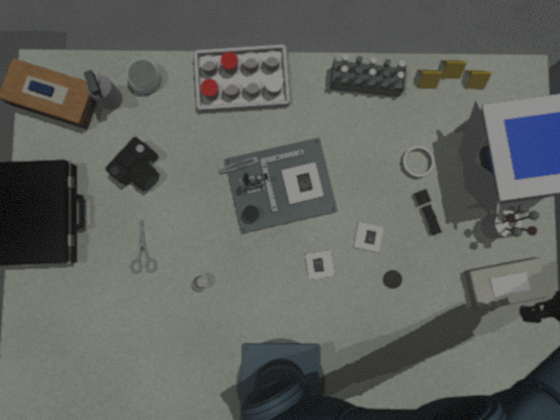

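View pics/side0.png

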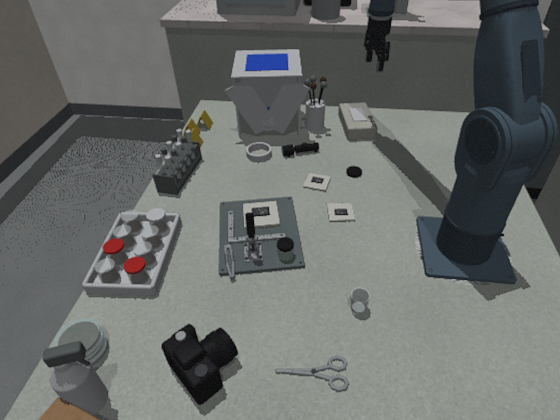

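Top view: the board is at (226–336, 140–233), clamp at (255,183), fence corner near (263,160). There are three tiles: (303,183) on the board, plus (320,265) and (369,237) on the table. The one on the board is the largest (about 41 px against 27 px) and is inside the fence. I'll confirm it in an enlarged crop and measure.

```bash
cat > m.py <<'E'
from h import *
from scipy.optimize import least_squares
def rect(mask,near):
    c=[k for k in cv2.findContours(mask,cv2.RETR_EXTERNAL,cv2.CHAIN_APPROX_NONE)[0] if cv2.contourArea(k)>200 and cv2.pointPolygonTest(cv2.convexHull(k),near,True)>-3]
    return cv2.convexHull(max(c,key=cv2.contourArea))
def up(p,s=4): return cv2.resize(p['pixels'],None,fx=s,fy=s,interpolation=cv2.INTER_CUBIC)
def quad(p,mask,near,s=4):
    h=rect(mask,near)
    r=cv2.approxPolyN(h,4,ensure_convex=True)[0] if hasattr(cv2,'approxPolyN') else cv2.boxPoints(cv2.minAreaRect(h))
    return (r.reshape(-1,2).astype(float)+.5)/s-.5
E
python3 - <<'E'
from m import *
for n,near in(('top',(303,183)),('side',(262,210))):
    p=cam(n);u=up(p);hsv=cv2.cvtColor(u,cv2.COLOR_RGB2HSV)
    g=u.min(2)
    print(n,'px board',p['pixels'][225,300] if n=='top' else p['pixels'][265,255],'table',p['pixels'][245,230] if n=='top' else p['pixels'][290,230], 'tile',p['pixels'][195,300] if n=='top' else p['pixels'][222,268])
    box=(215,130,345,243) if n=='top' else(208,185,318,285)
    cr=p['pixels'][box[1]:box[3],box[0]:box[2],::-1]
    cv2.imwrite(f'pics/crop_{n}.png',cv2.resize(cr,None,fx=6,fy=5.3 if 0 else 5.3 if 0 else 6,interpolation=cv2.INTER_CUBIC)[:,:,:] if 0 else cv2.resize(cr,None,fx=5.3,fy=5.3,interpolation=cv2.INTER_CUBIC))
E
```

```text
top px board [119 124 115] table [114 117 108] tile [144 143 140]
side px board [71 79 79] table [140 146 139] tile [168 169 162]
```

View pics/crop_top.png

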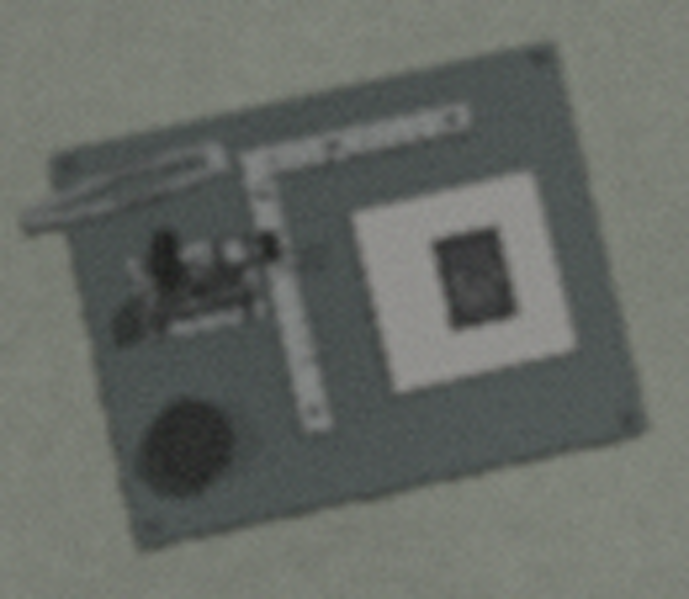

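View pics/crop_side.png

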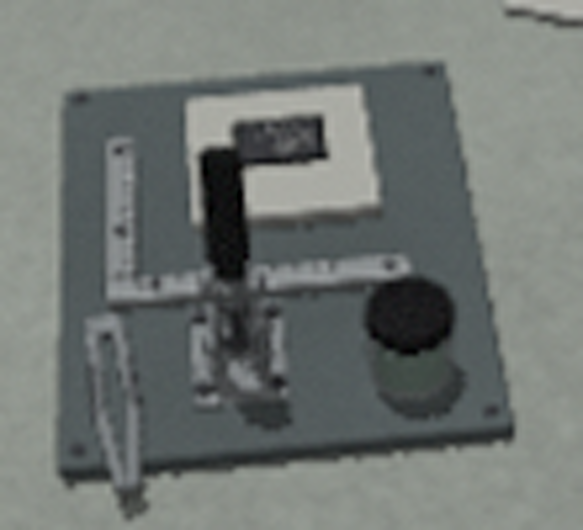

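The enlarged crop confirms it: the tile on the board is about 100 mm, it lies inside the L fence, and its gel lift is offset away from the fence (−y). The smaller table tiles are look-alikes. Crop corners for board and tile are readable, so I'll fit poses from both views.

```bash
cat >> m.py <<'E'
def lines_quad(p,q0,ch=1,s=1,half=5):
    """refine quad corners: for each edge, find strongest gradient along normals, fit lines, intersect"""
    g=cv2.GaussianBlur(p['pixels'][:,:,ch].astype(np.float32),(0,0),0.8);L=[]
    for i in range(4):
        a,b=q0[i],q0[(i+1)%4];d=(b-a)/np.linalg.norm(b-a);n=np.array([-d[1],d[0]]);pts=[]
        for f in np.linspace(.1,.9,40):
            o=np.arange(-half,half+.01,.2);xy=(a+f*(b-a))[None]+o[:,None]*n
            v=cv2.remap(g,xy[:,0].astype(np.float32)[:,None],xy[:,1].astype(np.float32)[:,None],cv2.INTER_LINEAR).ravel()
            gr=np.abs(np.gradient(v));w=np.where(gr>gr.max()*.5,gr,0);w[np.abs(o-o[gr.argmax()])>1.5]=0
            pts.append(a+f*(b-a)+n*(w@o/w.sum()))
        L.append(cv2.fitLine(np.array(pts,np.float32),cv2.DIST_HUBER,0,.01,.01).ravel())
    L=np.roll(L,1,0);out=[]
    for i in range(4):
        l1,l2=L[i],L[(i+1)%4]
        t=np.linalg.solve(np.c_[l1[:2],-l2[:2]],l2[2:]-l1[2:]);out.append(l1[2:]+t[0]*l1[:2])
    return np.array(out)
def fitpose(obs,hx,hy,z,off=(0,0),g0=(0,0,0)):
    # obs list of (p,corners px in order of model [(+,+),(+,-),(-,-),(-,+)])
    m=np.array([(1,1),(1,-1),(-1,-1),(-1,1)])*[hx,hy]+off
    def W(q):
        c,s=np.cos(q[2]),np.sin(q[2]);return np.c_[m@np.array([[c,s],[-s,c]])+q[:2],np.full(4,z)]
    f=lambda q:np.concatenate([(proj(p,W(q))-c).ravel() for p,c in obs])
    r=least_squares(f,g0);return r.x,r.fun
E
python3 - <<'E'
from m import *
T=cam('top');S=cam('side')
t=lambda a:(np.array(a,float)+.5)/5.3-.5+[215,130]
s=lambda a:(np.array(a,float)+.5)/5.3-.5+[208,185]
# order (+x+y),(+x-y),(-x-y),(-x+y)
bt=t([(50,155),(553,43),(648,432),(140,550)]); bs=s([(62,465),(66,92),(440,65),(512,432)])
tt=t([(352,210),(533,170),(577,348),(396,392)]); ts=s([(195,218),(187,100),(365,85),(381,205)])
for nm,qt,qs,hx,hy,z,off in(('board',bt,bs,.11,.14,.012,(0,-.01)),('tile',tt,ts,.05,.05,.022,(0,0))):
    rt=lines_quad(T,qt,half=3);rs=lines_quad(S,qs,half=2)
    print(nm,'shift',np.abs(rt-qt).max(),np.abs(rs-qs).max())
    for c,ob in(('top',[(T,rt)]),('side man',[(S,qs)]),('both man',[(T,qt),(S,qs)]),('side',[(S,rs)]),('both',[(T,rt),(S,rs)])):
        q,f=fitpose(ob,hx,hy,z,off,(.6,-.1,.2));print(c,np.round(q,4),'rms px',round(np.sqrt(np.mean(f**2)),2))
    K=T['camera_matrix'];P=[np.array(p['camera_matrix'])@np.c_[cv2.Rodrigues(np.array(p['rvec'],float))[0],np.array(p['tvec'],float).ravel()] for p in(T,S)]
    X=cv2.triangulatePoints(P[0],P[1],rt.T,qs.T);print('tri z',np.round((X[2]/X[3])*1000,1))
E
```

```text
board shift 1.1088754905844667 1.918382176813111
top [0.5482 0.0152 0.2377] rms px 0.35
side man [0.5502 0.0166 0.2362] rms px 0.9
both man [0.5495 0.0153 0.2366] rms px 0.75
side [0.5492 0.0197 0.232 ] rms px 0.78
both [0.5489 0.0169 0.2348] rms px 0.8
tri z [15.6  9.5  4.6  9. ]
tile shift 0.5290821003463861 2.442339627247918
top [ 0.5571 -0.0567  0.2509] rms px 0.12
side man [ 0.5569 -0.0568  0.2364] rms px 0.3
both man [ 0.5571 -0.057   0.2396] rms px 0.25
side [ 0.5562 -0.0565  0.2835] rms px 0.85
both [ 0.5567 -0.0567  0.2642] rms px 0.67
tri z [24.5 21.6 20.8 20.7]
```

Fits agree. The board is at (0.5485, 0.0155), yaw 0.237. The tile is at about board (−8.6, −72), which is 29 mm and 37 mm short and nearly parallel. Heights check out at about 10 and 22 mm. Next, work out the approach move.

```bash
cat > go.py <<'E'
from h import *
import sys
B=np.array([.5485,.0155]);yaw=.237;c,s=np.cos(yaw),np.sin(yaw)
def b2w(x,y,z): return np.r_[B+np.array([[c,-s],[s,c]])@[x/1e3,y/1e3],z/1e3]
def w2b(P): return np.r_[np.array([[c,s],[-s,c]])@(np.array(P[:2])-B),P[2]]*1e3
if __name__=='__main__':
    o=get_obs();Rt=R.from_quat(o['orientation'])
    goal=R.from_matrix(np.array([[s,-c,0],[-c,-s,0],[0,0,-1]]).T.T) # cols: x=-by,y=-bx,z=down
    print('board pos',np.round(w2b(o['tcp_pos']),1),'rot(deg)',np.round((Rt.inv()*goal).as_rotvec(degrees=True),2),'F',np.round(o['force'],1),'t',o['t'],'w',o['width'])
    for a in sys.argv[1:]:
        print(a,np.round(Rt.inv().apply(b2w(*map(float,a.split(',')))-o['tcp_pos'])*1e3,1))
E
python3 go.py -- 2>/dev/null; python3 go.py -8.6,-150,100
```

```text
board pos [-441.1 -529.2  231.3] rot(deg) [ 0.   -0.    8.47] F [ 0.5 -0.   0.4] t 1.2 w 0.08563448101432743
board pos [-441.1 -529.2  231.3] rot(deg) [ 0.   -0.    8.47] F [ 0.5 -0.   0.4] t 1.2 w 0.08563448101432743
-8.6,-150,100 [-311.3 -483.6  131.3]
```

carry_out(
  steps=[
    [[-31,-48,0,0,0,1,1],[-62,-97,0,0,0,2,1],[-93,-145,10,0,0,3.5,1],[-125,-193,20,0,0,5,1],[-156,-242,40,0,0,6.5,1],[-187,-290,60,0,0,8.5,1],[-218,-338,80,0,0,8.5,1],[-249,-387,100,0,0,8.5,1],[-280,-435,120,0,0,8.5,1],[-311,-483,131,0,0,8.5,1]],
  ],
  grip_force=40,
)

```text
t: 2.45
tcp_pos: [0.5755, -0.1314, 0.0993]
orientation: [0.786, -0.619, -0.0, 0.0]
force: [0.3, -0.9, 0.4]
width: -0.0
```

```bash
python3 go.py -8.6,-150,100 -8.6,-150,16
```

```text
board pos [  -8.3 -149.1   99.3] rot(deg) [ 0.05  0.01 -0.04] F [ 0.3 -0.9  0.4] t 2.45 w -5.945585274906815e-07
-8.6,-150,100 [ 0.9  0.3 -0.7]
-8.6,-150,16 [ 0.9  0.3 83.3]
```

carry_out(
  steps=[
    [[1,0,40,0,0,0,1],[1,0,65,0,0,0,1],[1,0,78,0,0,0,1],[1,0,83,0,0,0,1],[1,0,83,0,0,0,1],[-4,0,83,0,0,0,1],[-8,0,83,0,0,0,1]],
  ],
)

```text
t: 3.32
tcp_pos: [0.5734, -0.1247, 0.018]
orientation: [0.786, -0.619, 0.0, -0.0]
force: [0.5, 0.6, 0.2]
width: -0.0004
```

```bash
python3 - <<'E'
from m import *
from go import *
T=cam('top');S=cam('side')
o=get_obs();print(np.round(w2b(o['tcp_pos']),1),np.round(o['force'],1))
cv2.imwrite('pics/c5.png',np.hstack([cv2.resize(T['pixels'][130:243,215:345,::-1],(460,400),interpolation=cv2.INTER_CUBIC),cv2.resize(S['pixels'][170:285,208:318,::-1],(340,400),interpolation=cv2.INTER_CUBIC)]))
E
```

```text
[  -8.8 -141.6   17.7] [-0.5 -0.8  0.1]
```

View pics/c5.png

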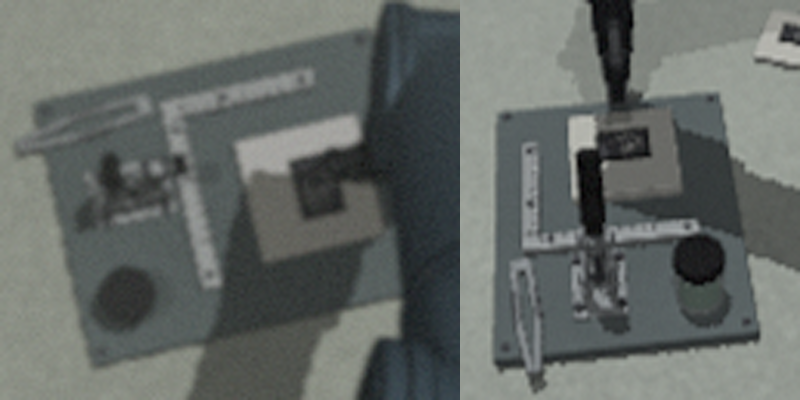

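Left (top view): the gripper hangs at the tile's right (−y) edge near crop (370,160). Right (side view): the fingertips are just behind the tile at crop (622,95). The tile hasn't moved. Push toward +y now.

carry_out(
  steps=[
    [[-3,0,1,0,0,0,1],[-7,0,1.5,0,0,0,1],[-11,0,1.5,0,0,0,1],[-15,0,1.5,0,0,0,1],[-19,0,1.5,0,0,0,1],[-23,0,1.5,0,0,0,1],[-27,0,1.5,0,0,0,1],[-30,0,1.5,0,0,0,1],[-30,0,1.5,0,0,0,1]],
  ],
)

```text
t: 4.55
tcp_pos: [0.566, -0.0954, 0.0158]
orientation: [0.786, -0.619, -0.0, -0.0]
force: [1.6, -0.1, -0.1]
width: 0.0001
```

```bash
python3 go.py -8.6,-100,16
```

```text
board pos [  -9.  -111.9   15.8] rot(deg) [0.   0.02 0.  ] F [ 1.6 -0.1 -0.1] t 4.55 w 6.151038848990302e-05
-8.6,-100,16 [-11.9  -0.4  -0.2]
```

carry_out(
  steps=[
    [[-2,0,0,0,0,0,1],[-4,0,0,0,0,0,1],[-6,0,0,0,0,0,1],[-8,0,0,0,0,0,1],[-9,0,0,0,0,0,1],[-10,0,0,0,0,0,1],[-10,0,0,0,0,0,1]],
  ],
)

```text
t: 5.42
tcp_pos: [0.5637, -0.0862, 0.0158]
orientation: [0.786, -0.619, 0.0, -0.0]
force: [0.8, -1.1, 0.1]
width: -0.0001
```

```bash
python3 go.py; python3 - <<'E'
from m import *
from go import *
S=cam('side')
cv2.imwrite('pics/c6.png',cv2.resize(S['pixels'][170:285,208:318,::-1],(550,575),interpolation=cv2.INTER_CUBIC))
E
```

```text
board pos [  -9.1 -102.4   15.8] rot(deg) [-0.   -0.   -0.03] F [ 0.8 -1.1  0.1] t 5.425 w -7.481700960252063e-05
```

View pics/c6.png

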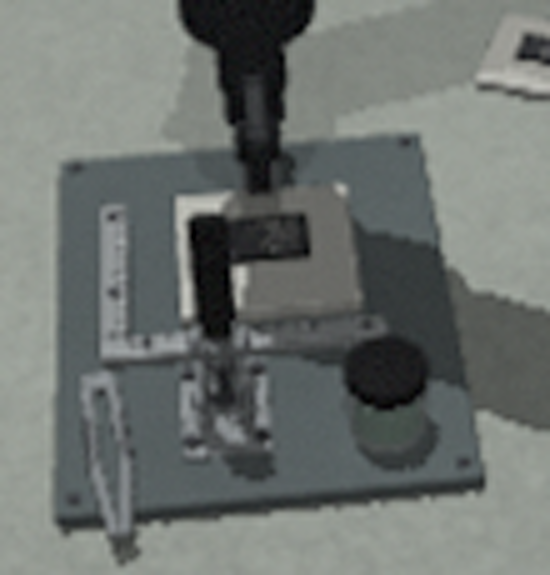

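The tile has slid straight. Its +y edge (crop row ~318) is a few mm short of the strip (row ~330). Push on in small steps.

carry_out(
  steps=[
    [[-1,0,0,0,0,0,1],[-2,0,0,0,0,0,1],[-3,0,0,0,0,0,1],[-4,0,0,0,0,0,1],[-5,0,0,0,0,0,1]],
  ],
)

```text
t: 6.1
tcp_pos: [0.5625, -0.0814, 0.0158]
orientation: [0.786, -0.619, 0.0, -0.0]
force: [1.5, -3.3, 1.0]
width: 0.0002
```

```bash
python3 go.py
```

```text
board pos [ -9.1 -97.5  15.8] rot(deg) [-0.01 -0.01 -0.03] F [ 1.5 -3.3  1. ] t 6.1 w 0.00017627723776188835
```

carry_out(
  steps=[
    [[-0.7,0,0,0,0,0,1],[-1.4,0,0,0,0,0,1],[-2,0,0,0,0,0,1]],
  ],
)

```text
t: 6.48
tcp_pos: [0.5621, -0.0794, 0.0158]
orientation: [0.786, -0.619, 0.0, 0.0]
force: [1.6, -2.2, 1.2]
width: -0.0002
```

```bash
python3 go.py
```

```text
board pos [ -9.1 -95.4  15.8] rot(deg) [-0.   -0.   -0.03] F [ 1.6 -2.2  1.2] t 6.475 w -0.00022138094515195404
```

carry_out(
  steps=[
    [[-0.5,0,0,0,0,0,1],[-1,0,0,0,0,0,1],[-1.5,0,0,0,0,0,1]],
  ],
)

```text
t: 6.85
tcp_pos: [0.5617, -0.078, 0.0158]
orientation: [0.786, -0.619, 0.0, 0.0]
force: [0.4, -2.3, 2.2]
width: 0.0001
```

```bash
python3 go.py; python3 - <<'E'
from m import *
T=cam('side','s7.png')
E
```

```text
board pos [ -9.1 -94.   15.8] rot(deg) [-0.   -0.01 -0.04] F [ 0.4 -2.3  2.2] t 6.85 w 5.345091798329557e-05
```

carry_out(
  steps=[
    [[-0.5,0,0,0,0,0,1],[-1,0,0,0,0,0,1],[-1.5,0,0,0,0,0,1],[-2,0,0,0,0,0,1]],
  ],
)

```text
t: 7.4
tcp_pos: [0.5613, -0.0762, 0.0158]
orientation: [0.786, -0.619, 0.0, 0.0]
force: [1.1, -3.2, 2.2]
width: 0.0003
```

```bash
python3 go.py
```

```text
board pos [ -9.1 -92.2  15.8] rot(deg) [-0.01 -0.02 -0.03] F [ 1.1 -3.2  2.2] t 7.4 w 0.00034775574737401006
```

```bash
python3 - <<'E'
from m import *
from go import *
S=cam('side')
I=cv2.resize(S['pixels'][190:255,220:300,::-1],None,fx=8,fy=8,interpolation=cv2.INTER_CUBIC)
def L(a,b,col):
    q=(proj(S,np.array([b2w(*a),b2w(*b)]))-[220,190]+.5)*8
    cv2.line(I,tuple(q[0].astype(int)),tuple(q[1].astype(int)),col,1)
L((-70,15,20),(70,15,20),(0,0,255));L((70,15,20),(70,-95,20),(0,0,255));
L((-59,-85,22),(41,-85,22),(0,255,0));L((-59,15,22),(41,15,22),(0,255,0))
cv2.imwrite('pics/c7.png',I)
E
```

```text
(no output)
```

View pics/c7.png

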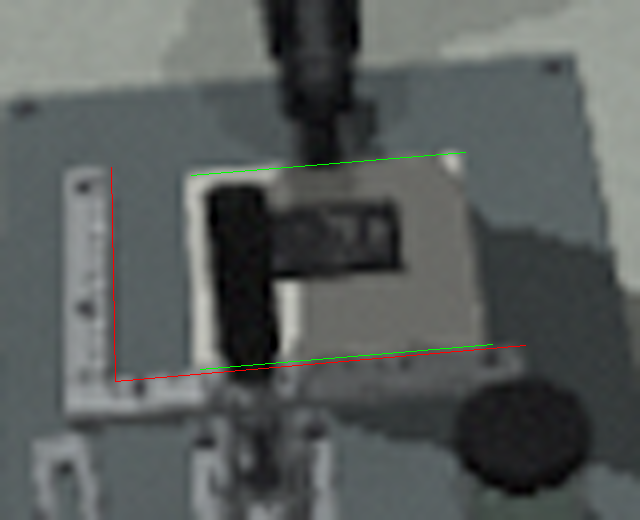

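The overlay (red = fence, green = tile at home y) fits the image. The tile is at or within about 1 mm of the y strip. Nudge until the force rises.

carry_out(
  steps=[
    [[-0.5,0,0,0,0,0,1],[-1,0,0,0,0,0,1],[-1.5,0,0,0,0,0,1],[-1.5,0,0,0,0,0,1]],
  ],
)

```text
t: 7.95
tcp_pos: [0.5614, -0.0761, 0.0158]
orientation: [0.785, -0.619, 0.001, 0.0]
force: [1.7, -7.7, -0.8]
width: -0.0002
```

```bash
python3 go.py
```

```text
board pos [ -9.  -92.1  15.8] rot(deg) [-0.04 -0.11 -0.08] F [ 1.7 -7.7 -0.8] t 7.95 w -0.00015515788775612678
```

Contact: TCP stopped at y = −92.1 with 8 N. Now go round to the −x face.

carry_out(
  steps=[
    [[8,0,0,0,0,0,1],[14,0,0,0,0,0,1],[14,0,-35,0,0,0,1],[0,30,-35,0,0,0,1],[-30,60,-35,0,0,0,1],[-55,73,-35,0,0,0,1],[-55,73,-20,0,0,0,1],[-55,73,-5,0,0,0,1],[-55,73,0,0,0,0,1],[-55,73,0,0,0,0,1]],
  ],
)

```text
t: 9.2
tcp_pos: [0.477, -0.0387, 0.0151]
orientation: [0.785, -0.619, -0.0, 0.0]
force: [-0.0, 0.4, 0.6]
width: -0.0001
```

```bash
python3 go.py -45,-35,16
```

```text
board pos [-82.3 -35.9  15.1] rot(deg) [ 0.06  0.01 -0.08] F [-0.   0.4  0.6] t 9.2 w -0.00012091534116288451
-45,-35,16 [ -0.9 -37.3  -0.9]
```

carry_out(
  steps=[
    [[0,-6,0,0,0,0,1],[0,-10,-1,0,0,0,1],[0,-14,-1,0,0,0,1],[0,-18,-1,0,0,0,1],[0,-22,-1,0,0,0,1],[0,-26,-1,0,0,0,1],[0,-30,-1,0,0,0,1],[0,-34,-1,0,0,0,1],[0,-36,-1,0,0,0,1],[0,-37,-1,0,0,0,1]],
  ],
)

```text
t: 10.45
tcp_pos: [0.5131, -0.0296, 0.0167]
orientation: [0.786, -0.619, -0.0, 0.0]
force: [-2.9, -0.5, 2.4]
width: 0.0001
```

```bash
python3 go.py
```

```text
board pos [-45.  -35.5  16.7] rot(deg) [ 0.01 -0.   -0.03] F [-2.9 -0.5  2.4] t 10.45 w 8.560697896077859e-05
```

carry_out(
  steps=[
    [[0,-1,0,0,0,0,1],[0,-2,0,0,0,0,1],[0,-3,0,0,0,0,1],[0,-3.5,0,0,0,0,1],[0,-4,0,0,0,0,1]],
  ],
)

```text
t: 11.08
tcp_pos: [0.5168, -0.0286, 0.0168]
orientation: [0.786, -0.619, -0.0, 0.0]
force: [-2.6, -2.1, 1.4]
width: -0.0001
```

```bash
python3 go.py
```

```text
board pos [-41.1 -35.4  16.8] rot(deg) [ 0.01 -0.   -0.03] F [-2.6 -2.1  1.4] t 11.075 w -9.144350407623687e-05
```

carry_out(
  steps=[
    [[0,-0.7,0,0,0,0,1],[0,-1.4,0,0,0,0,1],[0,-2,0,0,0,0,1],[0,-2,0,0,0,0,1]],
  ],
)

```text
t: 11.58
tcp_pos: [0.5173, -0.0285, 0.0167]
orientation: [0.785, -0.619, -0.001, 0.001]
force: [-6.2, -1.9, 4.8]
width: 0.0005
```

```bash
python3 go.py
```

```text
board pos [-40.7 -35.5  16.7] rot(deg) [ 0.17  0.01 -0.05] F [-6.2 -1.9  4.8] t 11.575 w 0.000531789450012584
```

Home in x: TCP stalled at −40.7 with force rising. Back off, then re-press +y at the tile's middle.

carry_out(
  steps=[
    [[0,10,0,0,0,0,1],[0,18,0,0,0,0,1],[0,18,-40,0,0,0,1],[40,18,-40,0,0,0,1],[72,-10,-40,0,0,0,1],[74,-50,-40,0,0,0,1],[74,-59,-30,0,0,0,1],[74,-59,-5,0,0,0,1],[74,-59,0.5,0,0,0,1],[74,-59,0.5,0,0,0,1]],
  ],
)

```text
t: 12.82
tcp_pos: [0.5927, -0.0861, 0.016]
orientation: [0.786, -0.619, -0.0, 0.0]
force: [-0.1, 0.3, 0.0]
width: -0.0002
```

```bash
python3 go.py 20,-93,16
```

```text
board pos [  19.1 -109.1   16. ] rot(deg) [ 0.06  0.02 -0.02] F [-0.1  0.3  0. ] t 12.825 w -0.00022854285513784222
20,-93,16 [-16.1  -0.9   0. ]
```

carry_out(
  steps=[
    [[-6,-1,0,0,0,0,1],[-12,-1,0,0,0,0,1],[-14,-1,0,0,0,0,1],[-15,-1,0,0,0,0,1],[-16,-1,0,0,0,0,1],[-17,-1,0,0,0,0,1],[-18,-1,0,0,0,0,1],[-18.5,-1,0,0,0,0,1],[-18.5,-1,0,0,0,0,1]],
  ],
)

```text
t: 13.95
tcp_pos: [0.5904, -0.0692, 0.0163]
orientation: [0.785, -0.619, 0.001, 0.0]
force: [1.1, -4.6, -0.9]
width: -0.0001
```

```bash
python3 go.py
```

```text
board pos [ 20.8 -92.1  16.3] rot(deg) [-0.01 -0.07 -0.08] F [ 1.1 -4.6 -0.9] t 13.95 w -8.199267626068906e-05
```

Both strips reached (y stall at −92.1 again). Retreat and look.

carry_out(
  steps=[
    [[6,0,0,0,0,0,1],[16,0,0,0,0,0,1],[25,0,-40,0,0,0,1],[60,0,-90,0,0,0,1],[110,0,-130,0,0,0,1],[160,0,-170,0,0,0,1],[200,0,-190,0,0,0,1],[200,0,-190,0,0,0,1]],
  ],
)

```text
t: 14.95
tcp_pos: [0.6374, -0.2685, 0.2085]
orientation: [0.784, -0.621, 0.003, 0.0]
force: [0.4, 0.4, -0.9]
width: -0.0001
```

```bash
python3 - <<'E'
from m import *
from go import *
def crop(p,x0,y0,x1,y1,k):
    I=cv2.resize(p['pixels'][y0:y1,x0:x1,::-1],None,fx=k,fy=k,interpolation=cv2.INTER_CUBIC)
    def L(a,b,col):
        q=(proj(p,np.array([b2w(*a),b2w(*b)]))-[x0,y0]+.5)*k
        cv2.line(I,tuple(q[0].astype(int)),tuple(q[1].astype(int)),col,1)
    L((-70,30,20),(85,30,20),(0,0,255));L((85,30,20),(85,-95,20),(0,0,255))
    for a,b in(((-30,-85,22),(70,-85,22)),((-30,-85,22),(-30,15,22))):L(a,b,(0,200,0))
    return I
T=cam('top');S=cam('side')
A=crop(T,215,130,345,240,4);Bm=crop(S,215,185,310,275,4)
A=cv2.resize(A,(480,406));Bm=cv2.resize(Bm,(320,303))
out=np.zeros((406,800,3),np.uint8);out[:,:480]=A;out[:303,480:]=Bm
cv2.imwrite('pics/c8.png',out)
# tile fit from top
for p,h in((T,3),(S,2)):
    q0=proj(p,np.array([b2w(x,y,22) for x,y in((70,15),(70,-85),(-30,-85),(-30,15))]))
    r=lines_quad(p,q0,half=h);w=plane(p,r,.022);print([np.round(w2b(a),1)[:2].tolist() for a in w])
o=get_obs();print(w2b(o['tcp_pos']))
E
```

```text
[[69.5, 14.3], [69.3, -85.6], [-28.4, -85.5], [-28.6, 11.3]]
[[70.4, 14.0], [72.9, -84.5], [-27.5, -85.4], [-26.9, 12.2]]
[  20.42553052 -290.79112765  205.86354225]
```

View pics/c8.png

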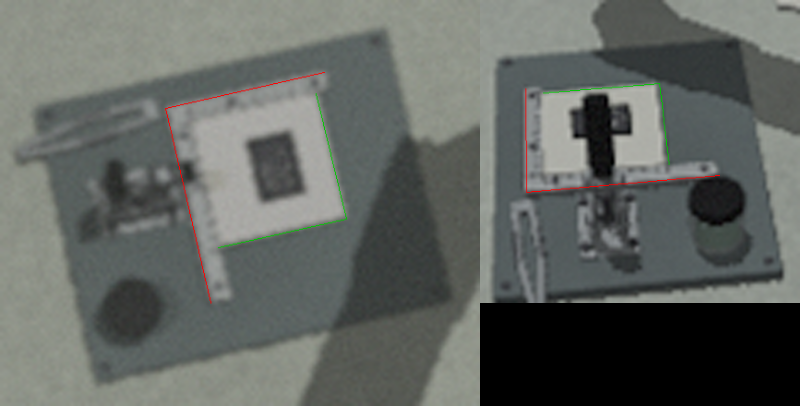

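Tile is square and home: −y edge at −85.5 at both ends, −x edge about −28.5 ± 2, overlay matches. Now to the handle: approach over the clamp arm at TCP z ≈ 125, just short of the handle.

carry_out(
  steps=[
    [[-55,0,0,0,0,0,1],[-110,0,0,0,0,0,1],[-165,0,0,0,0,0,1],[-220,0,0,0,0,0,1],[-275,0,0,0,0,0,1],[-320,0,0,0,0,0,1],[-341,0,20,0,0,0,1],[-341,0,55,0,0,0,1],[-341,0,78,0,0,0,1],[-341,0,78,0,0,0,1]],
  ],
)

```text
t: 16.3
tcp_pos: [0.5543, 0.0702, 0.1261]
orientation: [0.786, -0.618, -0.002, 0.002]
force: [-0.5, 0.1, 0.7]
width: 0.0
```

```bash
python3 go.py 20,66,127; python3 - <<'E'
from m import *
S=cam('side');cv2.imwrite('pics/c9.png',cv2.resize(S['pixels'][150:280,205:315,::-1],None,fx=4.5,fy=4.5,interpolation=cv2.INTER_CUBIC))
E
```

```text
board pos [ 18.4  51.8 126.1] rot(deg) [0.32 0.07 0.11] F [-0.5  0.1  0.7] t 16.3 w 1.1980232894248205e-05
20,66,127 [-14.2  -1.6  -0.9]
```

View pics/c9.png

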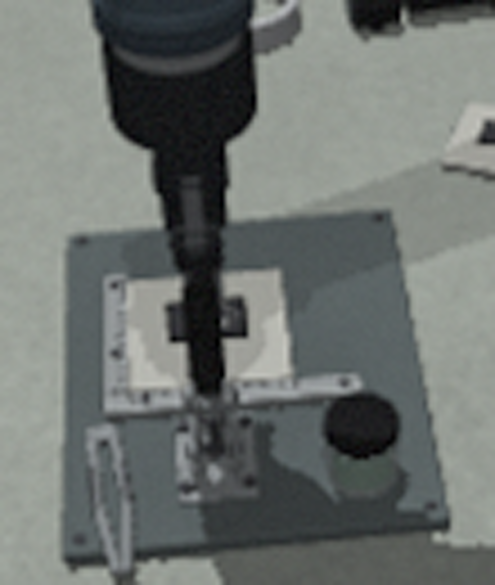

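The fingers are lined up behind the handle (crop ~205,290) and clear of the arm. Push it over.

carry_out(
  steps=[
    [[-8,-1.5,0,0,0,0,1],[-14,-1.5,0,0,0,0,1],[-19,-1.5,0,0,0,0,1],[-24,-1.5,0,0,0,0,1],[-29,-1.5,0,0,0,0,1],[-34,-1.5,0,0,0,0,1],[-39,-1.5,0,0,0,0,1],[-44,-1.5,0,0,0,0,1],[-49,-1.5,1,0,0,0,1],[-54,-1.5,2,0,0,0,1]],
  ],
)

```text
t: 17.6
tcp_pos: [0.5458, 0.1223, 0.1262]
orientation: [0.786, -0.619, -0.0, 0.0]
force: [-0.1, 0.7, 0.7]
width: 0.0002
```

```bash
python3 go.py 20,125,118; python3 - <<'E'
from m import *
S=cam('side');cv2.imwrite('pics/c10.png',cv2.resize(S['pixels'][150:280,205:315,::-1],None,fx=4.5,fy=4.5,interpolation=cv2.INTER_CUBIC))
print([(np.round(d['box']).tolist(),d['confidence']) for d in recognise(S,'clamp_handle')])
E
```

```text
board pos [ 22.4 104.4 126.2] rot(deg) [ 0.01  0.   -0.03] F [-0.1  0.7  0.7] t 17.6 w 0.0001880339288498464
20,125,118 [-20.6   2.4   8.2]
[([244.0, 230.0, 255.0, 254.0], 0.59)]
```

View pics/c10.png

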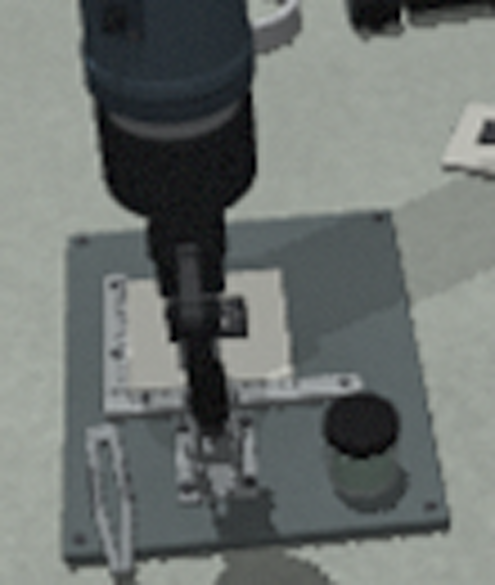

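```bash
python3 - <<'E'
from go import *
S=cam('side')
for th in(0,.5,.8,1.,1.1,1.2,1.3,1.45):
    a=th-np.radians(4);print(th,*[np.round(proj(S,b2w(20,85+r*np.sin(a),38+r*np.cos(a)))[0],1) for r in(44,100,120)])
E
```

```text
0 [251.9 237. ] [250.2 219.6] [249.6 213.1]
0.5 [252.4 244.2] [251.4 236.4] [251.  233.4]
0.8 [252.8 249.5] [252.4 248.9] [252.2 248.7]
1.0 [253.1 253. ] [253.1 257.5] [253.1 259.2]
1.1 [253.3 254.8] [253.4 261.7] [253.5 264.4]
1.2 [253.4 256.5] [253.8 265.7] [253.9 269.3]
1.3 [253.5 258.1] [254.1 269.5] [254.4 274. ]
1.45 [253.8 260.3] [254.6 274.8] [255.  280.4]
```

The handle has tilted to about 0.5 rad (crop ~(205,390)); the arm and tile look fine. Follow the arc.

carry_out(
  steps=[
    [[-5,1,1,0,0,0,1],[-11,2,3,0,0,0,1],[-17,2,5,0,0,0,1],[-22,2,7,0,0,0,1],[-28,2,10,0,0,0,1],[-33,2,14,0,0,0,1],[-38,2,18,0,0,0,1],[-43,2,23,0,0,0,1],[-47,2,28,0,0,0,1],[-47,2,28,0,0,0,1]],
  ],
)

```text
t: 19.0
tcp_pos: [0.5325, 0.1674, 0.0978]
orientation: [0.786, -0.619, -0.0, 0.0]
force: [-0.1, 0.1, 0.8]
width: 0.0002
```

```bash
python3 go.py 20,165,98; python3 - <<'E'
from m import *
S=cam('side')
print([(np.round(d['box']).tolist(),d['confidence']) for d in recognise(S,'clamp_handle')])
E
```

```text
board pos [ 20.1 151.5  97.8] rot(deg) [0.05 0.   0.01] F [-0.1  0.1  0.8] t 19.0 w 0.00019060934721921256
20,165,98 [-13.5   0.1  -0.2]
[([248.0, 255.0, 254.0, 268.0], 0.4)]
```

Handle at about 1.1. Reposition above the grip and press down.

carry_out(
  steps=[
    [[0,0,-18,0,0,0,1],[-12,0,-20,0,0,0,1],[-24,0,-18,0,0,0,1],[-24,0,-10,0,0,0,1],[-24,0,-4,0,0,0,1],[-24,0,2,0,0,0,1],[-24,0,8,0,0,0,1],[-24,0,14,0,0,0,1]],
  ],
)

```text
t: 20.1
tcp_pos: [0.5275, 0.1904, 0.0839]
orientation: [0.786, -0.619, 0.0, -0.0]
force: [-0.3, 1.0, 1.1]
width: -0.0003
```

```bash
python3 go.py
```

```text
board pos [ 20.6 174.9  83.9] rot(deg) [-0.01  0.   -0.04] F [-0.3  1.   1.1] t 20.1 w -0.0002896483931128847
```

carry_out(
  steps=[
    [[0,0,4,0,0,0,1],[0,0,8,0,0,0,1],[0,0,12,0,0,0,1],[0,0,15,0,0,0,1],[0,0,17,0,0,0,1],[0,0,17,0,0,0,1]],
  ],
)

```text
t: 20.85
tcp_pos: [0.5272, 0.1904, 0.0672]
orientation: [0.786, -0.619, -0.0, 0.0]
force: [0.0, 0.5, -0.4]
width: -0.0001
```

```bash
python3 go.py; python3 - <<'E'
from m import *
S=cam('side')
print([(np.round(d['box']).tolist(),d['confidence']) for d in recognise(S,'clamp_handle')])
E
```

```text
board pos [ 20.4 175.   67.2] rot(deg) [ 0.01 -0.   -0.02] F [ 0.   0.5 -0.4] t 20.85 w -0.00013254431176649604
[([219.0, 195.0, 306.0, 279.0], 0.5)]
```

carry_out(
  steps=[
    [[0,0,-20,0,0,0,1],[0,0,-60,0,0,0,1],[0,0,-110,0,0,0,1],[0,0,-160,0,0,0,1],[40,0,-190,0,0,0,1],[100,0,-190,0,0,0,1],[160,0,-190,0,0,0,1],[220,0,-190,0,0,0,1],[280,0,-190,0,0,0,1],[340,0,-190,0,0,0,1]],
  ],
)

```text
t: 22.2
tcp_pos: [0.6073, -0.1419, 0.2576]
orientation: [0.786, -0.619, 0.0, -0.0]
force: [0.9, 0.5, -0.3]
width: -0.0001
```

carry_out(
  steps=[
    [[60,0,0,0,0,0,1],[120,0,0,0,0,0,1],[140,0,0,0,0,0,1],[140,0,0,0,0,0,1]],
  ],
)

```text
t: 22.7
tcp_pos: [0.6394, -0.2774, 0.2568]
orientation: [0.785, -0.62, -0.0, 0.0]
force: [-0.4, 0.9, -0.6]
width: -0.0001
```

```bash
python3 go.py; python3 - <<'E'
from m import *
from go import *
T=cam('top');S=cam('side')
def crop(p,x0,y0,x1,y1,k):
    I=cv2.resize(p['pixels'][y0:y1,x0:x1,::-1],None,fx=k,fy=k,interpolation=cv2.INTER_CUBIC)
    a=1.45-np.radians(4)
    for P in((20,85+120*np.sin(a),38+120*np.cos(a)),(20,-14,42)):
        q=(proj(p,b2w(*P))[0]-[x0,y0]+.5)*k;cv2.circle(I,tuple(q.astype(int)),3,(0,0,255),1)
    for P,Q in(((-30,-85,22),(70,-85,22)),((-30,-85,22),(-30,15,22))):
        q=((proj(p,np.array([b2w(*P),b2w(*Q)]))-[x0,y0]+.5)*k).astype(int);cv2.line(I,tuple(q[0]),tuple(q[1]),(0,200,0),1)
    return I
A=crop(T,210,130,340,240,3.4);Bm=crop(S,215,185,310,290,3.7)
H=max(A.shape[0],Bm.shape[0]);out=np.zeros((H,A.shape[1]+Bm.shape[1],3),np.uint8);out[:A.shape[0],:A.shape[1]]=A;out[:Bm.shape[0],A.shape[1]:]=Bm
cv2.imwrite('pics/c11.png',out)
for p,h in((T,3),(S,2)):
    q0=proj(p,np.array([b2w(x,y,22) for x,y in((70,15),(70,-85),(-30,-85),(-30,15))]))
    r=lines_quad(p,q0,half=h);w=plane(p,r,.022);print([np.round(w2b(a),1)[:2].tolist() for a in w])
    for l in('clamp_handle','powder_jar','forceps'):print(l,[(np.round(d['box']).astype(int).tolist(),round(d['confidence'],2)) for d in recognise(p,l)])
E
```

```text
board pos [  19.6 -306.   256.8] rot(deg) [ 0.03  0.   -0.16] F [-0.4  0.9 -0.6] t 22.7 w -6.0716688320351745e-05
[[69.1, 12.5], [69.3, -85.6], [-28.3, -85.4], [-28.7, 11.3]]
clamp_handle [([206, 181, 255, 198], 0.64)]
powder_jar [([241, 207, 260, 224], 0.65), ([199, 179, 255, 196], 0.61)]
forceps [([222, 159, 257, 172], 0.49)]
[[70.5, 12.6], [72.8, -85.4], [-27.5, -85.7], [-26.9, 12.4]]
clamp_handle [([247, 232, 259, 284], 0.59)]
powder_jar [([279, 237, 295, 259], 0.73)]
forceps [([224, 245, 232, 278], 0.47)]
```

View pics/c11.png

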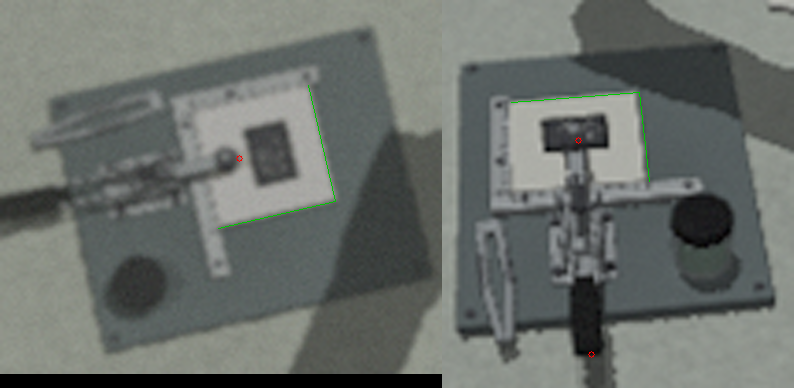

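The handle tip sits on the predicted locked (1.45 rad) point. The arm is level with the pad on the tile's edge zone, short of the gel. Tile edges match home, and the jar and forceps haven't moved. Handing in.

```bash
python3 -c "
from h import *
print(hand_in(), get_obs()['t'])"
```

```text
the job is handed in; nothing more can be done
the job is handed in; nothing more can be done
```

The white tile is home in the fence corner and the clamp is locked on it; I handed the job in at about 23 s on the robot's clock.

**Tile:** I slid the largest tile, the one on the board, with the shut fingertips. I pushed +y until it stalled on the strip, then +x until it stalled on the other, then pressed +y again. The TCP stalled at board y = −92.1 both times and at x = −40.7, with pushing forces of about 5–8 N. Nothing was lifted and the gel lift was not touched.

**Clamp:** I pushed the handle over, followed it round, and pressed it down from above until it snapped.

**Last checks:**
- **Handle:** its tip is at the projected 1.45 rad position in the side view.
- **Arm and pad:** the arm is level and the pad sits on the tile's edge zone, clear of the gel.
- **Tile position:** its −y edge measures about −85.5 mm at both ends (home is −85).
- **Other things:** the jar and forceps show in their old places. I did not re-measure the things on the table, and nothing was done near them.

**Disagreement:** the images put the tile's −x edge at −27 to −29 mm instead of −30. The same readings before and after clamping, and the −40.7 stall, suggest this is calibration bias of 1–3 mm, not the tile out of place. The +x and +y edges could not be measured cleanly against the bright strips, so contact there rests on the push stalls.

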